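# Cure the resin brooch blanks under the lamp

## Robot

A 6-joint arm with a two-finger parallel gripper is mounted at the origin on the work surface. World frame = base frame: x ahead of the robot, y to its left, z up, the work surface at z = 0. Lengths are in m, angles in degrees, forces in N, time in s.
With the tool pointing down it reaches from about 0.375 to 0.9 m from the base axis. Payload 3.1 kg.
Tool frame: the origin (TCP) lies at the very end of the fingers, on their centre line; the grasp point (between the pads) lies 19 mm behind it; z points along the fingers, y is the line along which they close (so a half turn about z gives the same grasp; the last joint's range is limited). The gripper opens to 87 mm and grips with 3 to 60 N. Pads are 19 mm wide; open, the fingers measure 117 mm over their backs; the gripper's body (75 mm by 190 mm) begins 51 mm behind the grasp point.
Start: joints at [59.616, 30.224, 82.088, -0, 67.689, -10.227], TCP at [0.215, 0.587, 0.223] pointing down, gripper open.
Joint ranges: [-176.69, 176.69], [-43.24, 126.21], [12.49, 139.97], [-82, 262], [0, 151.66], [-163.58, 163.58]. Speed limits (degrees/s): [159.86, 159.86, 180, 180, 180, 180].

## Interface

Orientations are given as a 3x3 rotation matrix whose columns are the frame's x, y, z axes.
In Python, from rig import bot, imaging gives the robot as it stands.
- The arm moves only by the tool drive_tool, never from a script. Its argument "deltas" is text: rows parted by semicolons, each of 5 numbers parted by spaces: the finger opening in mm, from 0 to 87, then the shift along the world's x, y, z in mm, then the turn about the world's z in rad. In form: jaw dx dy dz twist; .... A call has 1 to 12 rows; each row is the pose to reach, as a shift and turn from the pose commanded when the call began; what a row does not reach only later rows make up. A row lasts 1/10 s, in which the tool goes at most 50 mm and 8.59 degrees, less where a joint would pass 70% of its speed; a pose out of reach is approached as far as the arm can. A call with a gripper value outside its range is refused whole. The fingers move at their own pace and stop on an object; the grip force is fixed at half the most. Time passes only in rows, so rows that repeat a pose let the fingers close. It gives the time, the measured TCP pose, the force, the opening and the grip force at its end, in the units of the state.
- bot.read_state(): the state, without advancing time (a new reading comes with each control period).
- imaging.capture(name): name is "scene" or "side" or "wrist"; returns the picture (480x640x3 uint8, red, green, blue); there is no depth.
- imaging.camera_model(name): a dict with "fx", "fy", "cx", "cy" (pixels), "T" (4x4, takes a point from camera to world coordinates). Camera axes: x right, y down, z forward; pixel columns grow to the right and rows downward; lengths in m; the calibration is good to about 2 mm. A picture is of the moment at which its call begins: read the wrist's pose just before it. camera_model takes no time and is no camera call; for the wrist camera it gives the pose at the moment of the call.
- bot.hand_in(): hands the job in; it is judged then, once.
The state is a dict: "time_s": time; "joint_positions": joint angles; "qvel": joint speeds; "tau": joint torques, N m; "position": TCP position; "tcp_rot": TCP orientation; "force": force on the tool from outside, world axes, zero at the start; "moment": the same for the moment, N m; "opening": opening from 0.0 (shut) to 1.0 (fully open); "grasp_force": force on a finger pad.
Only numpy, scipy, OpenCV 4.12 (cv2) and the standard library are available. Lean on these libraries where they do the work, as an engineer would, in place of code of your own. Each camera call takes 0.05 s, during which the arm holds its last target. There are 200 camera calls.

## Task

Put every brooch blank on the bench into the handled tray, lying flat and not on top of one another, then carry the tray level, without spilling, and slide it fully home under the lamp hood, against the stop. Switch the lamp on at its lever for at least five seconds, switch it off again, and only then take the tray out and set it down squarely in the middle of the cork mat with all the blanks still in it. Leave the other things on the bench where they are.

Things in the scene. Friction and masses are not known exactly. Their poses are not given: they have to be found in the camera images.
- blank_round_c (a point): centre of a loose brooch blank: brass rim filled with pale resin, round, 28 mm across, 12 mm thick (centre 6 mm above its underside), about 30 g; None if absent this time. z up as it lies.
- blank_square_c (a point): centre of a loose brooch blank: brass rim filled with pale resin, square, 25 x 25 mm, 12 mm thick (centre 6 mm above its underside), about 30 g; None if absent this time. z up as it lies.
- blank_bar_c (a point): centre of a loose brooch blank: brass rim filled with pale resin, a narrow rectangle, 36 mm along its x and 18 mm along its y, 12 mm thick (centre 6 mm above its underside), about 30 g; None if absent this time. z up as it lies.
- blank_small_c (a point): centre of a loose brooch blank: brass rim filled with pale resin, round, 21 mm across, 12 mm thick (centre 6 mm above its underside), about 30 g; None if absent this time. z up as it lies.
- blank_oblong_c (a point): centre of a loose brooch blank: brass rim filled with pale resin, a rectangle, 30 mm along its x and 22 mm along its y, 12 mm thick (centre 6 mm above its underside), about 30 g; None if absent this time. z up as it lies.
- tray_middle (a point): centre of the underside of the loose aluminium tray (about 0.18 kg): open box 118 mm (its x) by 158 mm (its y), rim 16 mm above the underside, walls and floor 4 mm thick. A 40 mm wide, 5 mm thick tongue reaches out on its -x side to 109 mm from the centre and carries the grip tab. Axes: x from the tab towards the box, z up.
- tray_tab (a point): grip point of the tray's upright wooden tab: a plate 10 mm thick (tray's x), 44 mm wide (its y), rising from 4 to 56 mm above the tray's underside; this point is 34 mm above the underside, 104 mm from the tray's centre on its -x side. Pinch it across its 10 mm with a firm grip (40 N or more keeps the tray from sagging); 40 mm are free between tab and box. Axes as the tray.
- hood_home (a point): where the tray's underside centre lies when the tray is fully home under the white lamp hood (fixed): on its 10 mm thick base plate, against the 18 mm high stop strip at the back. Axes: x inwards, the way the tray is pushed; z up. The hood is open on its -x side, towards the robot. 174 mm wide between the cheeks; the roof's underside is 46 mm and its top 62 mm above this point.
- hood_mouth (a point): middle of the front edge of the hood's base plate, on its top face (10 mm above the bench), 68 mm to the -x side of hood_home. Roof and cheeks begin 15 mm further in, so the tray's tab stays outside when it is home. Axes as hood_home.
- lamp_switch (a joint): angle of the lamp's black toggle lever (rad), to the hood's right (-y side): 0 = off, leaning out of the hood's line towards the robot (hood's -x); 1.0 = on, leaning the other way. It stays where it is left and moves with a light push along the hood's x.
- lamp_switch_tip (a point): tip of the lamp's toggle lever. This is the centre of a 26 mm ball knob on a lever 50 mm long, which leans 0.5 rad either side of upright; its pivot, 22 mm above the bench, is 145 mm to the hood's -y side and 70 mm to the -x side of the hood's centre (hood_home). The knob's top is up to 86 mm above the bench, higher than the hood's roof; its base block is 70 x 50 x 25 mm.
- mat: fixed cork mat on the bench, 160 mm (its x) by 200 mm (its y), 4 mm thick; origin at the centre of its underside.
- pumice: bystander: rounded block of pumice, 35 x 50 x 22 mm; origin under its centre.
- scraper: bystander: scraper with handle, 140 mm long, lying along its x.
- resin_jar: bystander: closed amber jar, 48 mm across, 60 mm tall.
- wire_spool: bystander: copper wire spool, 56 mm across, 34 mm tall.
- stake: bystander: steel bench block, 60 x 60 x 25 mm.
- pin_cup: bystander: white cup, 66 mm across, 50 mm tall.

How it is judged (in metres and radians):
On the way, in this order (a step that is already met when the one before it is completed fails the run):
1. all the blanks lie on the floor of the tray, the tray not yet under the hood (x of blank_round_c in the frame of tray_middle between -0.056 and 0.056 m and y of blank_round_c in the frame of tray_middle between -0.076 and 0.076 m and z of blank_round_c in the frame of tray_middle between 0 and 0.016 m and x of blank_square_c in the frame of tray_middle between -0.056 and 0.056 m and y of blank_square_c in the frame of tray_middle between -0.076 and 0.076 m and z of blank_square_c in the frame of tray_middle between 0 and 0.016 m and x of blank_bar_c in the frame of tray_middle between -0.056 and 0.056 m and y of blank_bar_c in the frame of tray_middle between -0.076 and 0.076 m and z of blank_bar_c in the frame of tray_middle between 0 and 0.016 m and x of blank_small_c in the frame of tray_middle between -0.056 and 0.056 m and y of blank_small_c in the frame of tray_middle between -0.076 and 0.076 m and z of blank_small_c in the frame of tray_middle between 0 and 0.016 m and x of blank_oblong_c in the frame of tray_middle between -0.056 and 0.056 m and y of blank_oblong_c in the frame of tray_middle between -0.076 and 0.076 m and z of blank_oblong_c in the frame of tray_middle between 0 and 0.016 m and x of tray_middle in the frame of hood_home below -0.03 m), for 0.2 s.
2. the tray is fully home under the hood with all the blanks in it (x of blank_round_c in the frame of tray_middle between -0.056 and 0.056 m and y of blank_round_c in the frame of tray_middle between -0.076 and 0.076 m and z of blank_round_c in the frame of tray_middle between 0 and 0.016 m and x of blank_square_c in the frame of tray_middle between -0.056 and 0.056 m and y of blank_square_c in the frame of tray_middle between -0.076 and 0.076 m and z of blank_square_c in the frame of tray_middle between 0 and 0.016 m and x of blank_bar_c in the frame of tray_middle between -0.056 and 0.056 m and y of blank_bar_c in the frame of tray_middle between -0.076 and 0.076 m and z of blank_bar_c in the frame of tray_middle between 0 and 0.016 m and x of blank_small_c in the frame of tray_middle between -0.056 and 0.056 m and y of blank_small_c in the frame of tray_middle between -0.076 and 0.076 m and z of blank_small_c in the frame of tray_middle between 0 and 0.016 m and x of blank_oblong_c in the frame of tray_middle between -0.056 and 0.056 m and y of blank_oblong_c in the frame of tray_middle between -0.076 and 0.076 m and z of blank_oblong_c in the frame of tray_middle between 0 and 0.016 m and x of tray_middle in the frame of hood_home above -0.01 m and y of tray_middle in the frame of hood_home between -0.015 and 0.015 m and z of tray_middle in the frame of hood_home between -0.006 and 0.006 m and angle between the x axis of tray_middle and the x axis of hood_home, either way round below 0.15 rad), for 0.2 s.
3. the lamp is on for five seconds with the loaded tray home (all of step 2 and value of joint lamp_switch above 0.75 rad), for 4.5 s.
4. the lamp is switched off with the loaded tray still home (all of step 2 and value of joint lamp_switch below 0.25 rad), for 0.1 s.
At the end, for the whole second after the job is handed in: The tray rests flat on the cork mat, its centre within 25 mm of the mat's centre and turned less than 0.25 rad from the mat's own direction; every present blank lies on the tray's floor (not on another blank or on the rim); the lamp's lever is off (below 0.25 rad); all is at rest (x of blank_round_c in the frame of tray_middle between -0.056 and 0.056 m and y of blank_round_c in the frame of tray_middle between -0.076 and 0.076 m and z of blank_round_c in the frame of tray_middle between 0 and 0.016 m and x of blank_square_c in the frame of tray_middle between -0.056 and 0.056 m and y of blank_square_c in the frame of tray_middle between -0.076 and 0.076 m and z of blank_square_c in the frame of tray_middle between 0 and 0.016 m and x of blank_bar_c in the frame of tray_middle between -0.056 and 0.056 m and y of blank_bar_c in the frame of tray_middle between -0.076 and 0.076 m and z of blank_bar_c in the frame of tray_middle between 0 and 0.016 m and x of blank_small_c in the frame of tray_middle between -0.056 and 0.056 m and y of blank_small_c in the frame of tray_middle between -0.076 and 0.076 m and z of blank_small_c in the frame of tray_middle between 0 and 0.016 m and x of blank_oblong_c in the frame of tray_middle between -0.056 and 0.056 m and y of blank_oblong_c in the frame of tray_middle between -0.076 and 0.076 m and z of blank_oblong_c in the frame of tray_middle between 0 and 0.016 m and value of joint lamp_switch below 0.25 rad and horizontal distance between tray_middle and mat below 0.025 m and angle between the x axis of tray_middle and the x axis of mat, either way round below 0.25 rad and height (world z) of tray_middle below 0.01 m and angle between tray_middle's own z axis and vertical below 0.06 rad and linear speed of each of tray, blank_round, blank_square, blank_bar, blank_small, blank_oblong below 0.02 m/s); the robot touches nothing.
It fails at once if the tray is tipped by more than 30 degrees (angle between tray_middle's own z axis and vertical above 0.52 rad).
It fails at once if another thing on the bench is moved by more than 40 mm (distance of any of pumice, scraper, resin_jar, wire_spool, stake, pin_cup from where it was at the start of the episode above 0.04 m).
Of blank_round, blank_square, blank_bar, blank_small, blank_oblong only 2 to 4 are there at a start; the rules pass over those that are not, and their reading is None.
At some moment in a run one of blank_round, blank_square, blank_bar, blank_small, blank_oblong may be knocked a few centimetres aside while the robot is not near it.
Once in a run the grip may slacken for a moment while it holds something.
It also fails if it takes over 210 s, if anything falls off the work surface, if the arm or the gripper's body presses on something with over 40 N, if the wrist force passes 120 N, or if a joint passes its speed limit or range.

## Working session

There is one attempt and no reset: what is moved stays moved. The work goes in short steps, Python scripts to look and compute and a tool call to move; the robot and the scene stay as the last step left them, time stands still between calls to the robot, and variables do not carry over. Pictures are saved under pics/ and viewed, at most 14 in all, crops included, and the job is handed in when it is done.

Besides the shell and the picture viewer there is one more tool, called by a JSON object that holds its "name" and its "arguments", one argument or row to a line. drive_tool: Moves the arm, as the interface text tells. Its arguments: {"type":"object","properties":{"deltas":{"type":"string"}},"required":["deltas"]}

```bash
mkdir -p pics
cat > h.py <<'E'
import numpy as np, cv2
from rig import bot, imaging
def snap(n,f):
    m=imaging.camera_model(n); im=imaging.capture(n); cv2.imwrite(f'pics/{f}.png',im[:,:,::-1]); np.savez(f'pics/{f}.npz',im=im,T=np.array(m['T']),k=[m['fx'],m['fy'],m['cx'],m['cy']]); return im
def w(f,u,v,z):
    d=np.load(f'pics/{f}.npz'); T=d['T'];fx,fy,cx,cy=d['k']
    r=T[:3,:3]@[(u-cx)/fx,(v-cy)/fy,1]; o=T[:3,3]; return o+r*(z-o[2])/r[2]
def px(f,p):
    d=np.load(f'pics/{f}.npz'); T=d['T'];fx,fy,cx,cy=d['k']
    q=T[:3,:3].T@(np.array(p)-T[:3,3]); return np.array([fx*q[0]/q[2]+cx,fy*q[1]/q[2]+cy])
E
python3 - <<'E'
from h import *
for n in ['scene','side','wrist']:
    snap(n,n+'0'); m=imaging.camera_model(n); print(n,np.round(m['T'],3).tolist(),m['fx'],m['cx'],m['cy'])
print(bot.read_state())
E
```

```text
scene [[0.581, 0.659, -0.477, 0.937], [0.814, -0.473, 0.337, -0.305], [-0.003, -0.584, -0.812, 0.769], [0.0, 0.0, 0.0, 1.0]] 492.86843660934 320.81215823854296 241.67926873072753
side [[-0.989, -0.104, 0.109, 0.448], [-0.149, 0.58, -0.801, 0.639], [0.02, -0.808, -0.589, 0.558], [0.0, 0.0, 0.0, 1.0]] 462.65750848221103 324.6952665854968 245.46473623379393
wrist [[0.344, 0.903, 0.255, 0.144], [0.939, -0.331, -0.095, 0.611], [-0.002, 0.273, -0.962, 0.385], [0.0, 0.0, 0.0, 1.0]] 367.596117692682 320.5686167908472 244.35360328710945
{'time_s': 0.15, 'joint_positions': array([ 5.96152453e+01,  3.02657787e+01,  8.21401320e+01, -3.22882620e-04,
        6.76916913e+01, -1.02281743e+01]), 'qvel': array([ 0.09194324, -0.15041241, -0.11656839, -0.07067295,  0.13006034,
        0.01139515]), 'tau': array([ 5.76120074e-04, -4.40428662e+01, -1.76841205e+01,  6.33208361e-02,
        5.52179525e-02, -1.10083311e-04]), 'position': array([0.21505244, 0.5862209 , 0.22180328]), 'tcp_rot': array([[-9.38755037e-01,  3.44584165e-01, -8.57128453e-04],
       [ 3.44585102e-01,  9.38753929e-01, -1.47213863e-03],
       [ 2.97357043e-04, -1.67733125e-03, -9.99998549e-01]]), 'force': array([0.25431386, 0.22734172, 0.32245629]), 'moment': array([-0.04369685, -0.01420616,  0.01958554]), 'grasp_force': 0.0, 'opening': 1.0026122912290847}
```

View pics/scene0.png

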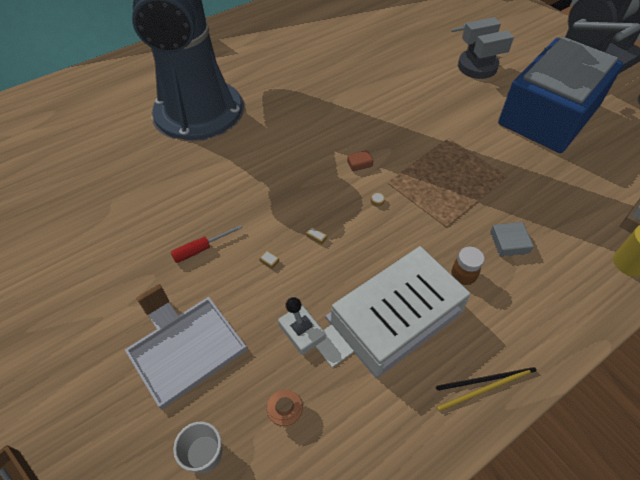

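View pics/side0.png

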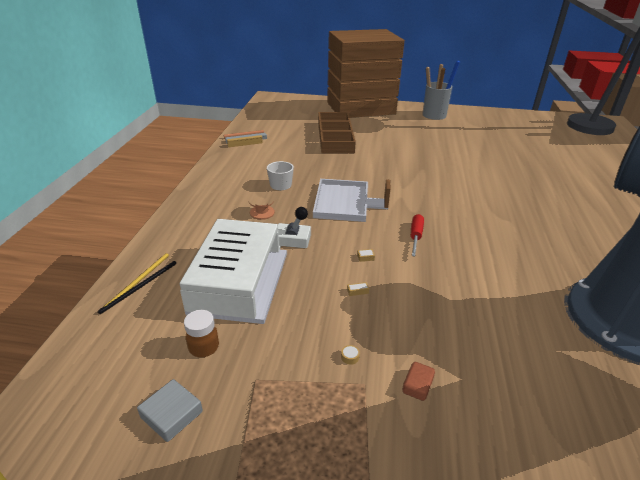

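The scene shows three blanks at about (378,199), (317,235) and (270,260). The tray is at about (187,350) with its tab at (153,300), the lever knob at (294,305), the hood around (400,305) and the mat around (449,181). I'll enlarge crops next.

Run:
```python
from h import *
im=cv2.imread('pics/scene0.png')
cv2.imwrite('pics/c1.png',cv2.resize(im[180:410,120:400],None,fx=2.8,fy=2.6,interpolation=2)) 
cv2.imwrite('pics/c2.png',cv2.resize(im[130:380,270:540],None,fx=2.8,fy=2.4,interpolation=2))
for f,l in [('scene0',[(378,199,.012),(317,235,.012),(270,260,.012),(449,181,.004),(390,182,.004),(449,224,.004),(504,176,.004),(447,140,.004),(127,350,.016),(165,404,.016),(245,348,.016),(208,300,.016),(294,305,.07),(153,295,.056)]),('side0',[(350,354,.012),(357,289,.012),(366,255,.012),(302,213,.07),(388,181,.056)])]:
    for u,v,z in l: print(f,u,v,np.round(w(f,u,v,z),4))
```

```text
scene0 378 199 [0.4733 0.1644 0.012 ]
scene0 317 235 [0.4753 0.0124 0.012 ]
scene0 270 260 [ 0.4716 -0.0911  0.012 ]
scene0 449 181 [0.5168 0.3216 0.004 ]
scene0 390 182 [0.4469 0.2195 0.004 ]
scene0 449 224 [0.5994 0.2414 0.004 ]
scene0 504 176 [0.5741 0.4258 0.004 ]
scene0 447 140 [0.4241 0.4055 0.004 ]
scene0 127 350 [ 0.4876 -0.3748  0.016 ]
scene0 165 404 [ 0.6042 -0.3622  0.016 ]
scene0 245 348 [ 0.5964 -0.2169  0.016 ]
scene0 208 300 [ 0.4821 -0.224   0.016 ]
scene0 294 305 [ 0.603  -0.1223  0.07  ]
scene0 153 295 [ 0.4448 -0.2979  0.056 ]
side0 350 354 [0.4695 0.167  0.012 ]
side0 357 289 [0.4729 0.0171 0.012 ]
side0 366 255 [ 0.4649 -0.0856  0.012 ]
side0 302 213 [ 0.5989 -0.1236  0.07  ]
side0 388 181 [ 0.4356 -0.3162  0.056 ]
```

View pics/c1.png

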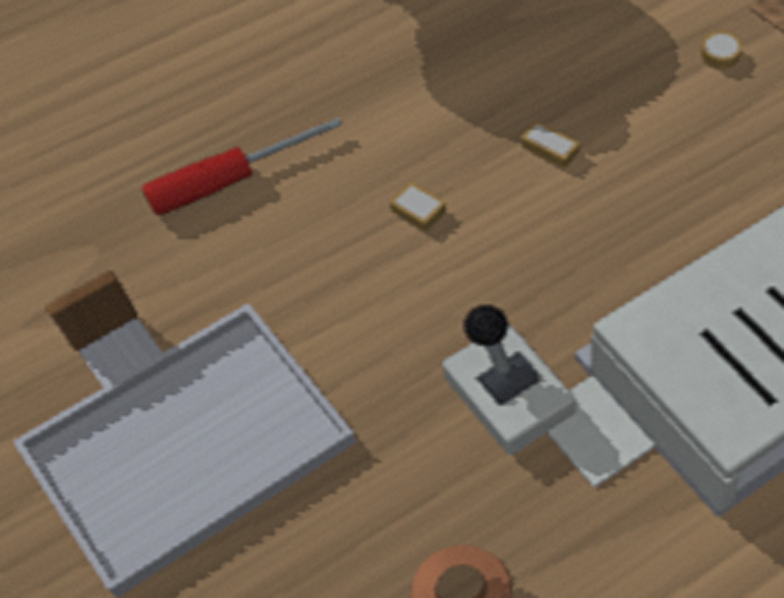

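View pics/c2.png

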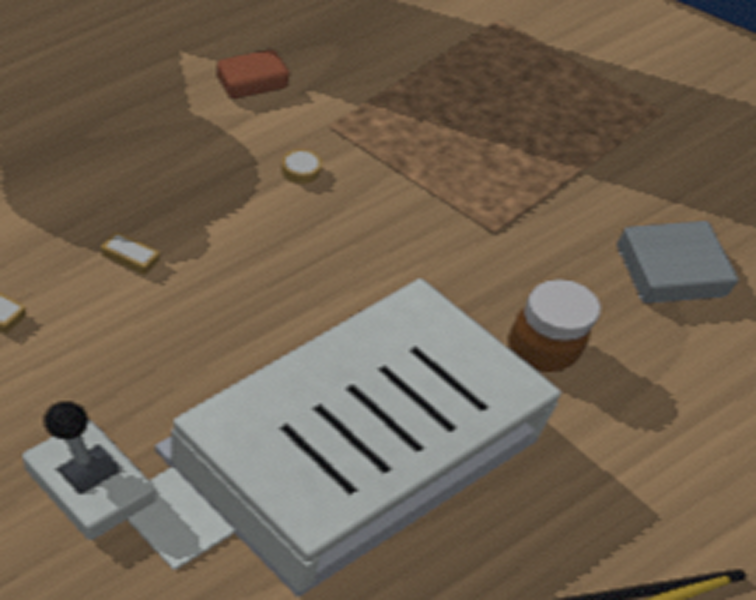

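Run:
```python
from h import *
a=lambda u,v,z:w('scene0',120+u/2.8,180+v/2.6,z)
b=lambda u,v,z:w('scene0',270+u/2.8,130+v/2.4,z)
def P(n,f,l,z):
    q=np.array([f(u,v,z) for u,v in l]); print(n,np.round(q[:,:2],4).tolist(),'mean',np.round(q.mean(0)[:2],4))
    d=np.roll(q,-1,0)-q; print('   len',np.round(np.hypot(d[:,0],d[:,1]),4),'ang',np.round(np.degrees(np.arctan2(d[:,1],d[:,0])),1))
P('tray',a,[(18,443),(115,590),(355,435),(248,308)],.016)
P('tab',a,[(47,310),(110,272)],.056)
P('hood',b,[(173,425),(420,280),(559,395),(310,560)],.072)
P('mat',b,[(333,126),(497,232),(658,112),(500,25)],.004)
P('round',a,[(722,47)],.012)
P('bar',a,[(523,140),(535,126),(579,148),(566,158)],.012)
P('sq',a,[(391,204),(411,185),(445,206),(425,225)],.012)
P('knob',a,[(486,325)],.066)
P('jar',b,[(563,305)],.06);P('stake',b,[(677,255)],.025);P('pumice',b,[(253,70)],.022);P('spool',a,[(462,585)],.034)
P('scr',a,[(150,200),(340,122)],.01)
```

```text
tray [[0.4877, -0.3759], [0.6048, -0.369], [0.5971, -0.214], [0.4799, -0.2218]] mean [ 0.5424 -0.2951]
   len [0.1173 0.1552 0.1174 0.1543] ang [   3.4   92.9 -176.2  -87.1]
tab [[0.4366, -0.323], [0.4324, -0.281]] mean [ 0.4345 -0.302 ]
   len [0.0422 0.0422] ang [ 95.7 -84.3]
hood [[0.6421, -0.0761], [0.6362, 0.1172], [0.7534, 0.1183], [0.7596, -0.0726]] mean [0.6978 0.0217]
   len [0.1934 0.1172 0.191  0.1176] ang [  91.7    0.5  -88.2 -178.3]
mat [[0.4466, 0.2168], [0.6025, 0.2344], [0.5767, 0.4261], [0.4271, 0.4074]] mean [0.5132 0.3212]
   len [0.1568 0.1935 0.1507 0.1917] ang [   6.4   97.7 -172.9  -84.1]
round [[0.4713, 0.1657]] mean [0.4713 0.1657]
   len [0.] ang [0.]
bar [[0.4617, -0.0019], [0.4559, 0.0121], [0.4899, 0.0249], [0.4921, 0.0124]] mean [0.4749 0.0119]
   len [0.0152 0.0364 0.0126 0.0336] ang [ 112.5   20.5  -80.  -154.7]
sq [[0.4576, -0.1049], [0.4513, -0.0854], [0.4798, -0.0768], [0.4857, -0.0961]] mean [ 0.4686 -0.0908]
   len [0.0204 0.0298 0.0202 0.0294] ang [ 107.9   16.9  -73.  -162.7]
knob [[0.6007, -0.1218]] mean [ 0.6007 -0.1218]
   len [0.] ang [0.]
jar [[0.6989, 0.1813]] mean [0.6989 0.1813]
   len [0.] ang [0.]
stake [[0.6982, 0.3013]] mean [0.6982 0.3013]
   len [0.] ang [0.]
pumice [[0.3717, 0.1985]] mean [0.3717 0.1985]
   len [0.] ang [0.]
spool [[0.7172, -0.2166]] mean [ 0.7172 -0.2166]
   len [0.] ang [0.]
scr [[0.3601, -0.2325], [0.3727, -0.0946]] mean [ 0.3664 -0.1636]
   len [0.1384 0.1384] ang [ 84.8 -95.2]
```

View pics/wrist0.png

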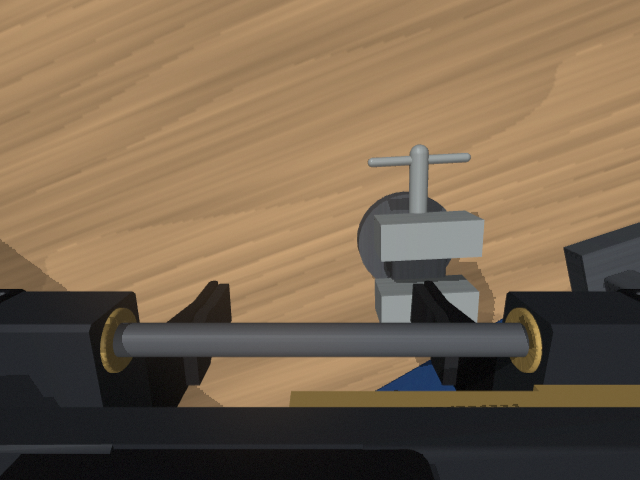

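The blanks present are a round one, a bar and an oblong. The tray yaw is about 3.3°, the hood about 1.5° and the mat about 6.8°. I'll start with the round blank.

{"name": "drive_tool", "arguments": {
  "deltas": "87 255 -421 -123 0;87 255 -421 -123 0;87 255 -421 -123 0;87 255 -421 -123 0;87 255 -421 -123 0;87 255 -421 -123 0;87 255 -421 -123 0;87 255 -421 -123 0;87 255 -421 -123 0;87 255 -421 -123 0;87 255 -421 -123 0;87 255 -421 -123 0"
}}

```text
time_s: 1.35
position: [0.4709, 0.1643, 0.099]
tcp_rot: [[-0.937, 0.348, -0.001], [0.348, 0.937, 0.0], [0.001, -0.0, -1.0]]
force: [-0.8, 0.0, 1.0]
opening: 0.998
grasp_force: 0.0
```

Run:
```python
from h import *
print(bot.read_state()['position']); im=snap('wrist','w1'); s=snap('scene','s1')
for p in [(.4713,.1657,.012)]: print(px('w1',p))
```

```text
[0.47088619 0.16434632 0.09899986]
[324.85318742 249.93780433]
```

View pics/w1.png

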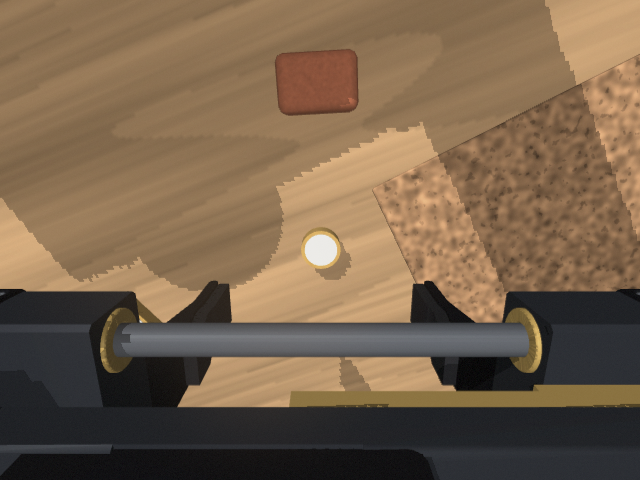

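The round blank is at (321,249), within 1 mm of the prediction. I'll grasp it.

{"name": "drive_tool", "arguments": {
  "deltas": "60 0 0 -50 0;60 0 0 -96 0;60 0 0 -96 0;60 0 0 -96 0;0 0 0 -96 0;0 0 0 -96 0;0 0 0 -96 0;0 0 0 -96 0;0 0 0 -96 0;0 0 0 -46 0;0 0 0 4 0;0 0 0 4 0"
}}

```text
time_s: 2.65
position: [0.4742, 0.1662, 0.1084]
tcp_rot: [[-0.939, 0.345, 0.011], [0.345, 0.939, 0.001], [-0.01, 0.005, -1.0]]
force: [0.5, -0.7, -0.2]
opening: 0.308
grasp_force: 30.0
```

{"name": "drive_tool", "arguments": {
  "deltas": "0 70 -413 16 -1.16;0 70 -413 16 -1.16;0 70 -413 16 -1.16;0 70 -413 16 -1.16;0 70 -413 16 -1.16;0 70 -413 16 -1.16;0 70 -413 16 -1.16;0 70 -413 16 -1.16;0 70 -413 16 -1.16;0 70 -413 16 -1.16;0 70 -413 16 -1.16;0 70 -413 16 -1.16"
}}

```text
time_s: 3.85
position: [0.5392, -0.245, 0.1189]
tcp_rot: [[-0.061, 0.998, -0.002], [0.998, 0.061, 0.002], [0.002, -0.002, -1.0]]
force: [-0.7, 0.9, -0.4]
opening: 0.307
grasp_force: 30.0
```

Run:
```python
from h import *
s=bot.read_state();print(s['position'],s['opening'],s['grasp_force'],s['tcp_rot'][:,1]); im=snap('wrist','w2'); im=snap('scene','s2')
```

```text
[ 0.53923424 -0.2450083   0.11892417] 0.30656086082245365 29.99996781349182 [ 0.99815504  0.06067549 -0.00223617]
```

View pics/w2.png

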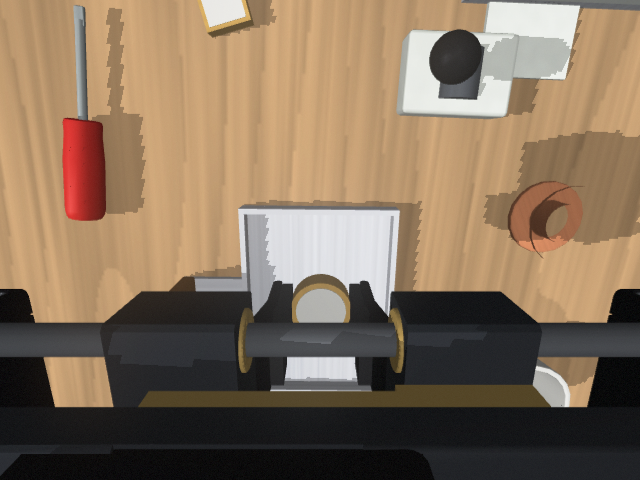

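The round blank is held over the tray, whose +y rim corners are at (240,207) and (399,208). The oblong blank is at (225,10).

Run:
```python
from h import *
a,b=w('w2',240,207,.016),w('w2',399,208,.016); print(a,b,np.linalg.norm(a-b),np.degrees(np.arctan2(*(b-a)[[1,0]])))
print(w('w2',455,58,.066),w('w2',225,0,.012))
```

```text
[ 0.47768952 -0.22216109  0.016     ] [ 0.59378661 -0.2157638   0.016     ] 0.11627320360362393 3.1539769106925712
[ 0.60285289 -0.12521395  0.066     ] [ 0.46699883 -0.08878142  0.012     ]
```

{"name": "drive_tool", "arguments": {
  "deltas": "0 0 0 -50 0;0 0 0 -100 0;0 0 0 -110 0;0 0 0 -110 0;0 0 0 -110 0;40 0 0 -110 0;40 0 0 -110 0;40 0 0 -110 0;40 0 0 -70 0;40 0 0 -20 0;40 0 0 0 0;40 0 0 0 0"
}}

```text
time_s: 5.15
position: [0.5427, -0.2489, 0.1239]
tcp_rot: [[-0.059, 0.998, 0.007], [0.998, 0.059, -0.005], [-0.006, 0.007, -1.0]]
force: [0.4, 0.1, -0.5]
opening: 0.461
grasp_force: 0.0
```

{"name": "drive_tool", "arguments": {
  "deltas": "60 -72 157 -30 -1.33;60 -72 157 -30 -1.33;60 -72 157 -30 -1.33;60 -72 157 -30 -1.33;60 -72 157 -30 -1.33;60 -72 157 -30 -1.33;60 -72 157 -30 -1.33;60 -72 157 -30 -1.33;60 -72 157 -30 -1.33;60 -72 157 -30 -1.33;60 -72 157 -30 -1.33;60 -72 157 -30 -1.33"
}}

```text
time_s: 6.35
position: [0.468, -0.0902, 0.0893]
tcp_rot: [[0.955, 0.297, -0.001], [0.297, -0.955, 0.0], [-0.001, -0.001, -1.0]]
force: [0.3, 0.5, -0.1]
opening: 0.691
grasp_force: 0.0
```

```bash
cat >> h.py <<'E'
def blobs(f,z=.012,lo=40):
    im=np.load(f'pics/{f}.npz')['im'].astype(int); m=((im.min(2)>185)).astype(np.uint8)
    n,l,s,c=cv2.connectedComponentsWithStats(m)
    for i in range(1,n):
        if lo<s[i,4]<8000:
            r=cv2.minAreaRect(np.argwhere(l==i)[:,::-1].astype(np.float32)); q=[w(f,*p,z) for p in cv2.boxPoints(r)]
            e=[q[1]-q[0],q[2]-q[1]]; print(np.round(c[i]),s[i,4],np.round(w(f,*c[i],z)[:2],4),[(round(np.linalg.norm(d)*1e3,1),round(np.degrees(np.arctan2(d[1],d[0])))) for d in e])
E
python3 - <<'E'
from h import *
s=bot.read_state();print(s['position'],s['opening']); im=snap('wrist','w3'); blobs('w3')
E
```

```text
[ 0.46801719 -0.09018637  0.08925192] 0.6910988967672897
[512.   5.] 54 [ 0.6422 -0.1522] [(np.float64(7.4), 1), (np.float64(2.9), -90)]
[446.  70.] 2659 [ 0.5993 -0.1293] [(np.float64(33.8), 0), (np.float64(43.7), -89)]
[175. 203.] 896 [0.4721 0.0102] [(np.float64(12.7), -64), (np.float64(31.4), -159)]
[585. 223.] 922 [ 0.5404 -0.2536] [(np.float64(22.4), -43), (np.float64(22.4), -128)]
[322. 256.] 841 [ 0.4659 -0.0933] [(np.float64(16.2), -73), (np.float64(24.5), -162)]
```

{"name": "drive_tool", "arguments": {
  "deltas": "60 -2 -3 -50 0;60 -2 -3 -86 0;60 -2 -3 -86 0;60 -2 -3 -86 0;0 -2 -3 -86 0;0 -2 -3 -86 0;0 -2 -3 -86 0;0 -2 -3 -86 0;0 -2 -3 -86 0;0 -2 -3 -46 0;0 -2 -3 4 0;0 -2 -3 30 0"
}}

```text
time_s: 7.6
position: [0.4673, -0.0936, 0.1222]
tcp_rot: [[0.955, 0.295, 0.003], [0.295, -0.955, -0.001], [0.002, 0.002, -1.0]]
force: [1.2, -0.3, 0.2]
opening: 0.057
grasp_force: 0.0
```

{"name": "drive_tool", "arguments": {
  "deltas": "0 76 -202 30 1.33;0 76 -202 30 1.33;0 76 -202 30 1.33;0 76 -202 30 1.33;0 76 -202 30 1.33;0 76 -202 30 1.33;0 76 -202 30 1.33;0 76 -202 30 1.33;0 76 -202 30 1.33;0 76 -202 30 1.33;0 76 -202 30 1.33;0 76 -202 30 1.33"
}}

```text
time_s: 8.8
position: [0.5422, -0.2952, 0.1495]
tcp_rot: [[-0.057, 0.998, -0.0], [0.998, 0.057, 0.0], [0.0, -0.0, -1.0]]
force: [1.0, -0.4, 0.6]
opening: 0.001
grasp_force: 0.0
```

The oblong blank was missed or dropped, so I'll look again.

Run:
```python
from h import *
im=snap('scene','s3'); blobs('s3',lo=15); snap('wrist','w4')
cv2.imwrite('pics/c3.png',np.hstack([cv2.resize(im[170:410,120:400],None,fx=1.6,fy=1.6),cv2.resize(np.load('pics/w4.npz')['im'][:400],(352,384))])[:,:,::-1])
```

```text
(no output)
```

View pics/c3.png

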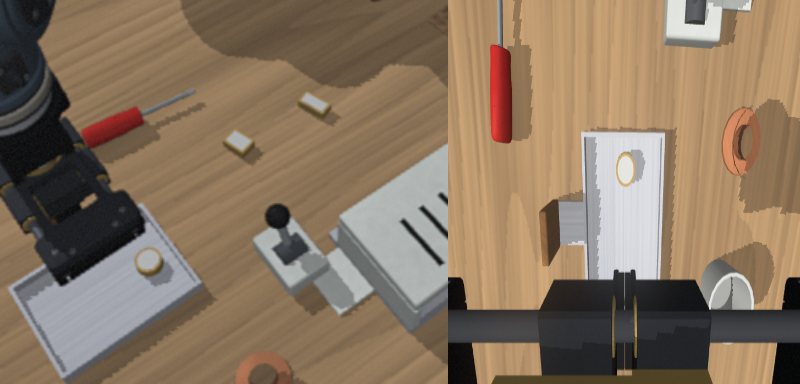

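It simply hadn't closed yet: the fingers are slow and the blank hasn't moved. I'll retry with more closing time.

{"name": "drive_tool", "arguments": {
  "deltas": "40 -76 202 -60 -1.33;40 -76 202 -60 -1.33;40 -76 202 -60 -1.33;40 -76 202 -60 -1.33;40 -76 202 -60 -1.33;40 -76 202 -60 -1.33;40 -76 202 -60 -1.33;40 -76 202 -60 -1.33;40 -76 202 -60 -1.33;40 -76 202 -60 -1.33;40 -76 202 -60 -1.33;40 -76 202 -60 -1.33"
}}

```text
time_s: 10.1
position: [0.4664, -0.0934, 0.0896]
tcp_rot: [[0.955, 0.297, 0.0], [0.297, -0.955, -0.0], [0.0, 0.0, -1.0]]
force: [0.0, -1.0, -0.7]
opening: 0.463
grasp_force: 0.0
```

Run:
```python
from h import *
s=bot.read_state();print(s['position'],s['opening']); im=snap('wrist','w5'); blobs('w5')
```

```text
[ 0.46641384 -0.09335944  0.08961409] 0.462553426971344
[436.  63.] 3304 [ 0.5997 -0.1254] [(np.float64(31.3), 0), (np.float64(49.7), -89)]
[171. 199.] 912 [0.472  0.0103] [(np.float64(12.8), -64), (np.float64(31.7), -160)]
[581. 219.] 933 [ 0.5405 -0.2535] [(np.float64(22.4), -73), (np.float64(22.9), -151)]
[318. 253.] 855 [ 0.4656 -0.0931] [(np.float64(16.2), -73), (np.float64(24.4), -162)]
[554. 304.] 153 [ 0.4792 -0.2652] [(np.float64(4.0), 13), (np.float64(25.4), -87)]
```

{"name": "drive_tool", "arguments": {
  "deltas": "40 0 0 -50 0;40 0 0 -86 0;40 0 0 -86 0;40 0 0 -86 0;0 0 0 -86 0;0 0 0 -86 0;0 0 0 -86 0;0 0 0 -86 0;0 0 0 -86 0;0 0 0 -86 0;0 0 0 -86 0;0 0 0 -86 0"
}}

```text
time_s: 11.35
position: [0.4664, -0.0933, 0.0039]
tcp_rot: [[0.955, 0.295, 0.0], [0.295, -0.955, -0.0], [0.0, 0.0, -1.0]]
force: [-0.3, 0.1, 6.7]
opening: 0.25
grasp_force: 30.0
```

{"name": "drive_tool", "arguments": {
  "deltas": "0 0 0 20 0;0 0 0 60 0;0 0 0 110 0;0 30 -90 116 0.6;0 76 -198 116 1.33;0 76 -198 116 1.33;0 76 -198 116 1.33;0 76 -198 116 1.33;0 76 -198 116 1.33;0 76 -198 116 1.33;0 76 -198 116 1.33;0 76 -198 116 1.33"
}}

```text
time_s: 12.55
position: [0.5419, -0.2911, 0.1188]
tcp_rot: [[-0.064, 0.998, -0.001], [0.998, 0.064, 0.001], [0.001, -0.001, -1.0]]
force: [0.2, 0.5, 0.3]
opening: 0.252
grasp_force: 30.0
```

{"name": "drive_tool", "arguments": {
  "deltas": "0 0 -5 -50 0;0 0 -5 -100 0;0 0 -5 -110 0;0 0 -5 -110 0;0 0 -5 -110 0;35 0 -5 -110 0;35 0 -5 -110 0;35 0 -5 -110 0;35 0 -5 -110 0;35 0 -5 -70 0;35 0 -5 -20 0;35 0 -5 0 0"
}}

```text
time_s: 13.75
position: [0.5443, -0.2978, 0.1238]
tcp_rot: [[-0.059, 0.998, 0.005], [0.998, 0.059, -0.004], [-0.005, 0.005, -1.0]]
force: [0.6, -0.6, 0.2]
opening: 0.402
grasp_force: 0.0
```

{"name": "drive_tool", "arguments": {
  "deltas": "40 -70 306 -30 -1.29;40 -70 306 -30 -1.29;40 -70 306 -30 -1.29;40 -70 306 -30 -1.29;40 -70 306 -30 -1.29;40 -70 306 -30 -1.29;40 -70 306 -30 -1.29;40 -70 306 -30 -1.29;40 -70 306 -30 -1.29;40 -70 306 -30 -1.29;40 -70 306 -30 -1.29;40 -70 306 -30 -1.29"
}}

```text
time_s: 14.95
position: [0.4725, 0.0095, 0.0897]
tcp_rot: [[0.942, 0.334, 0.0], [0.334, -0.942, -0.0], [0.0, 0.0, -1.0]]
force: [0.2, -0.4, 0.0]
opening: 0.46
grasp_force: 0.0
```

Run:
```python
from h import *
s=bot.read_state();print(s['position'],s['opening']); im=snap('wrist','w6'); blobs('w6')
```

```text
[0.47245463 0.00946093 0.089655  ] 0.46042233302066843
[371.   5.] 413 [0.622  0.0305] [(np.float64(26.3), -70), (np.float64(8.1), -158)]
[492.  29.] 7016 [ 0.6345 -0.0402] [(np.float64(35.6), 0), (np.float64(106.1), -88)]
[623.   6.] 476 [ 0.6699 -0.1057] [(np.float64(10.3), 31), (np.float64(26.9), -70)]
[599.  20.] 84 [ 0.6594 -0.0965] [(np.float64(2.6), 4), (np.float64(12.7), -90)]
[600. 127.] 4085 [ 0.6081 -0.1284] [(np.float64(70.2), 1), (np.float64(47.7), -92)]
[318. 252.] 815 [0.472  0.0098] [(np.float64(12.5), -69), (np.float64(31.0), -159)]
```

{"name": "drive_tool", "arguments": {
  "deltas": "40 0 0 -50 0;40 0 0 -86 0;40 0 0 -86 0;40 0 0 -86 0;0 0 0 -86 0;0 0 0 -86 0;0 0 0 -86 0;0 0 0 -86 0;0 0 0 -86 0;0 0 0 -86 0;0 0 0 -86 0;0 0 0 -86 0"
}}

```text
time_s: 16.2
position: [0.4724, 0.0097, 0.0039]
tcp_rot: [[0.943, 0.333, 0.0], [0.333, -0.943, -0.0], [0.0, 0.0, -1.0]]
force: [-0.7, -0.6, 5.1]
opening: 0.206
grasp_force: 30.0
```

{"name": "drive_tool", "arguments": {
  "deltas": "0 0 0 20 0;0 0 0 60 0;0 0 0 110 0;0 20 -90 116 0.5;0 72 -353 116 1.29;0 72 -353 116 1.29;0 72 -353 116 1.29;0 72 -353 116 1.29;0 72 -353 116 1.29;0 72 -353 116 1.29;0 72 -353 116 1.29;0 72 -353 116 1.29"
}}

```text
time_s: 17.4
position: [0.545, -0.3483, 0.1191]
tcp_rot: [[-0.061, 0.998, 0.002], [0.998, 0.061, -0.003], [-0.003, 0.002, -1.0]]
force: [0.3, 0.3, 0.2]
opening: 0.204
grasp_force: 30.0
```

{"name": "drive_tool", "arguments": {
  "deltas": "0 1 -1 -50 0;0 1 -1 -100 0;0 1 -1 -110 0;0 1 -1 -110 0;0 1 -1 -110 0;35 1 -1 -110 0;35 1 -1 -110 0;35 1 -1 -110 0;35 1 -1 -110 0;35 1 -1 -70 0;35 1 -1 -20 0;35 1 -1 0 0"
}}

```text
time_s: 18.6
position: [0.5473, -0.346, 0.1241]
tcp_rot: [[-0.059, 0.998, 0.005], [0.998, 0.059, -0.005], [-0.005, 0.005, -1.0]]
force: [1.0, -0.8, -0.6]
opening: 0.405
grasp_force: 0.0
```

{"name": "drive_tool", "arguments": {
  "deltas": "35 -106 -10 40 0;35 -106 -10 40 0;35 -106 -10 40 0;35 -106 -10 40 0;35 -106 -10 40 0;35 -106 -10 40 0"
}}

```text
time_s: 19.2
position: [0.4405, -0.3543, 0.159]
tcp_rot: [[-0.06, 0.998, 0.0], [0.998, 0.06, 0.0], [0.0, 0.0, -1.0]]
force: [-0.3, -1.0, -0.3]
opening: 0.403
grasp_force: 0.0
```

Run:
```python
from h import *
s=bot.read_state();print(s['position'],s['opening']); a=snap('scene','s7'); b=snap('wrist','w7')
cv2.imwrite('pics/c4.png',np.hstack([cv2.resize(a[260:420,110:310],None,fx=2,fy=2),cv2.resize(b[:480],(400,320))])[:,:,::-1])
```

```text
[ 0.4405411  -0.35432454  0.15899868] 0.4026158024247315
```

View pics/c4.png

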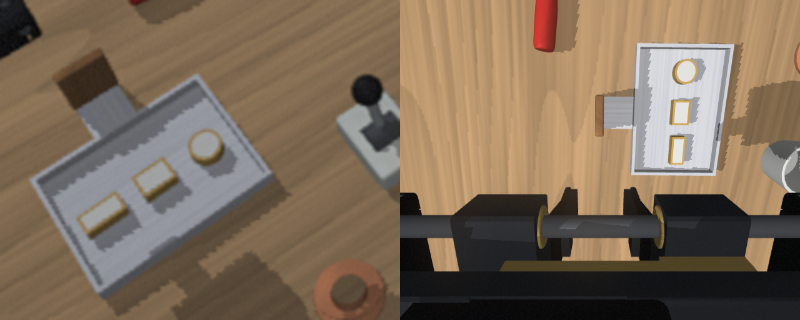

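All three blanks lie flat and apart. The tab's top shows at (596–604, 95–135) in the right half of the composite.

Run:
```python
from h import *
f=lambda u,v,z:np.round(w('w7',(u-400)*1.6,v*1.5,z),4)
print('tab',f(596,95,.056),f(604,95,.056),f(604,135,.056),f(596,135,.056))
q=[f(636,43,.016),f(734,45,.016),f(716,175,.016),f(632,174,.016)]
print(q,np.mean(q,0))
```

```text
tab [ 0.4305 -0.2828  0.056 ] [ 0.4394 -0.2823  0.056 ] [ 0.4421 -0.3243  0.056 ] [ 0.4328 -0.3249  0.056 ]
[array([ 0.4751, -0.2232,  0.016 ]), array([ 0.5944, -0.2181,  0.016 ]), array([ 0.6034, -0.3742,  0.016 ]), array([ 0.4856, -0.38  ,  0.016 ])] [ 0.539625 -0.298875  0.016   ]
```

{"name": "drive_tool", "arguments": {
  "deltas": "35 -2 52 -40 0;35 -2 52 -60 0;35 -2 52 -60 0;35 -2 52 -100 0;35 -2 52 -145 0;35 -2 52 -145 0;35 -2 52 -145 0;0 -2 52 -145 0;0 -2 52 -145 0;0 -2 52 -145 0;0 -2 52 -145 0;0 -2 52 -145 0"
}}

```text
time_s: 20.5
position: [0.4376, -0.3029, 0.0161]
tcp_rot: [[-0.059, 0.998, 0.001], [0.998, 0.059, -0.002], [-0.002, 0.001, -1.0]]
force: [-1.8, -0.6, 8.8]
opening: 0.113
grasp_force: 30.0
```

{"name": "drive_tool", "arguments": {
  "deltas": "0 0 0 0 0;0 0 0 0 0;0 0 0 2 0;0 0 0 4 0;0 0 0 6 0;0 0 0 8 0;0 0 0 10 0;0 0 0 12 0;0 0 0 14 0;0 0 0 16 0;0 0 0 18 0;0 0 0 20 0"
}}

```text
time_s: 21.7
position: [0.4373, -0.3023, 0.0347]
tcp_rot: [[-0.059, 0.998, -0.0], [0.998, 0.059, -0.0], [-0.0, -0.0, -1.0]]
force: [-0.1, -0.4, -2.3]
opening: 0.115
grasp_force: 30.0
```

Run:
```python
from h import *
s=bot.read_state();print(s['position'],s['opening'],s['grasp_force'],s['force'],s['moment']); a=snap('scene','s8'); b=snap('wrist','w8');c=snap('side','d8')
cv2.imwrite('pics/c5.png',np.hstack([cv2.resize(a[260:420,110:310],None,fx=2,fy=2),cv2.resize(c[150:250,280:405],(400,320))])[:,:,::-1])
```

```text
[ 0.4373199  -0.30228566  0.03471742] 0.11494167745600192 29.99338975525461 [-0.12072638 -0.38419607 -2.34605109] [-0.10286409  0.27498115  0.00339036]
```

View pics/c5.png

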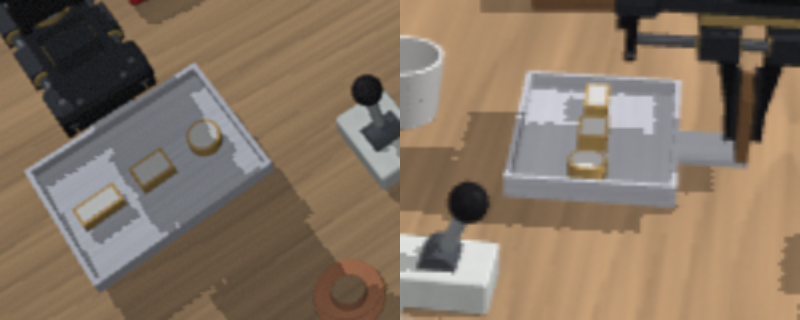

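Run:
```python
from h import *
for z in (.016,.026,.036):
    q=[w('scene8' if 0 else 's8',110+u/2,260+v/2,z) for u,v in [(25,172),(99,286),(271,163),(195,66)]]
    print(z,np.round(q,4)[:,:2].tolist(),[round(np.linalg.norm(q[i]-q[i-1])*1e3,1) for i in range(4)])
    r=[w('d8',280+(u-400)/3.2,150+v/3.2,z) for u,v in [(503,183),(676,192),(682,80),(526,73)]]
    print('   side',np.round(r,4)[:,:2].tolist())
```

```text
0.016 [[0.4767, -0.3781], [0.5979, -0.3684], [0.587, -0.2105], [0.4691, -0.2182]] [np.float64(160.1), np.float64(121.6), np.float64(158.3), np.float64(118.1)]
   side [[0.5977, -0.2361], [0.4772, -0.2462], [0.4855, -0.4149], [0.6083, -0.4035]]
0.026 [[0.4828, -0.3771], [0.6024, -0.3675], [0.5917, -0.2117], [0.4754, -0.2193]] [np.float64(158.0), np.float64(120.0), np.float64(156.2), np.float64(116.6)]
   side [[0.595, -0.22], [0.4766, -0.2299], [0.4849, -0.3955], [0.6054, -0.3843]]
0.036 [[0.4889, -0.3761], [0.6069, -0.3667], [0.5963, -0.213], [0.4816, -0.2205]] [np.float64(155.8), np.float64(118.4), np.float64(154.1), np.float64(115.0)]
   side [[0.5922, -0.2038], [0.4761, -0.2136], [0.4842, -0.376], [0.6024, -0.3651]]
```

The tray is lifted, nearly level, with the full weight on the gripper. I'll carry it back from the lever and across, slowly.

{"name": "drive_tool", "arguments": {
  "deltas": "0 -3 0 2 0;0 -7 0 4 0;0 -12 0 6 0;0 -17 2 8 0;0 -22 6 10 0;0 -27 12 10 0;0 -31 20 10 0;0 -34 29 10 0;0 -35 39 10 0;0 -35 50 10 0;0 -35 61 10 0;0 -35 72 10 0"
}}

```text
time_s: 23.05
position: [0.4025, -0.2292, 0.0446]
tcp_rot: [[-0.059, 0.998, 0.0], [0.998, 0.059, -0.0], [-0.0, 0.0, -1.0]]
force: [-0.2, -0.7, -2.4]
opening: 0.114
grasp_force: 30.0
```

{"name": "drive_tool", "arguments": {
  "deltas": "0 0 12 0 0;0 0 24 0 0;0 0 36 0 0;0 0 48 0 -0.005;0 0 60 0 -0.01;0 0 72 0 -0.015;0 0 84 0 -0.02;0 0 96 0 -0.025;0 0 108 0 -0.03;0 0 120 0 -0.03;0 0 132 0 -0.03;0 0 144 0 -0.03"
}}

```text
time_s: 24.25
position: [0.4023, -0.0853, 0.0446]
tcp_rot: [[-0.029, 1.0, 0.0], [1.0, 0.029, -0.0], [-0.0, 0.0, -1.0]]
force: [0.1, 0.3, -2.4]
opening: 0.113
grasp_force: 30.0
```

{"name": "drive_tool", "arguments": {
  "deltas": "0 0 12 0 0;0 0 24 0 0;0 0 36 0 0;0 0 48 0 0;0 0 60 0 0;0 0 71 0 0;0 0 81 0 0;0 0 89 0 0;0 0 96 0 0;0 0 101 0 0;0 0 104 0 0;0 0 105 0 0"
}}

```text
time_s: 25.45
position: [0.4024, 0.0189, 0.0445]
tcp_rot: [[-0.029, 1.0, 0.0], [1.0, 0.029, -0.0], [-0.0, 0.0, -1.0]]
force: [-0.2, -0.2, -2.2]
opening: 0.111
grasp_force: 30.0
```

Run:
```python
from h import *
s=bot.read_state();print(s['time_s'],s['position'],s['opening'],s['grasp_force'],s['force'],s['moment']); a=snap('scene','s9'); b=snap('wrist','w9');c=snap('side','d9')
cv2.imwrite('pics/c6.png',np.hstack([cv2.resize(a[160:370,250:470],(400,382)),cv2.resize(c[180:340,200:410],(400,305)).repeat(1,0)[:305] if 0 else cv2.resize(c[170:370,200:410],(400,382))])[:,:,::-1])
```

```text
25.45 [0.40236613 0.01890521 0.04454287] 0.11110769426903981 29.995366742368788 [-0.21731882 -0.2099247  -2.21272028] [-0.10853881  0.29947039 -0.00251284]
```

View pics/c6.png

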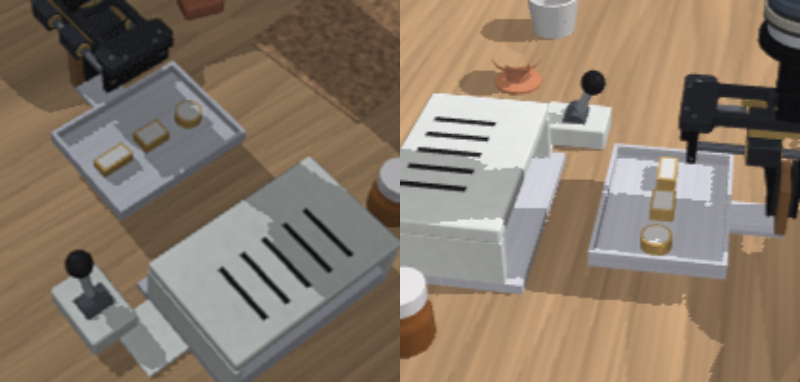

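The tray is in front of the hood with all the blanks in place. I'll compare its lateral alignment with the hood in both views.

Run:
```python
from h import *
f=lambda u,v,z:w('s9',250+u/1.818,160+v/1.819,z)
g=lambda u,v,z:w('d9',200+(u-400)/1.905,170+v/1.91,z)
for z in (.036,.046):
  q=np.array([f(*p,z) for p in [(53,134),(124,212),(244,132),(172,66)]]); print('scene tray',np.round(q[:,:2],4).tolist(),np.round(q.mean(0),4))
  q=np.array([g(*p,z) for p in [(619,147),(731,153),(725,268),(591,258)]]); print('side tray',np.round(q[:,:2],4).tolist(),np.round(q.mean(0),4))
q=np.array([f(*p,.072) for p in [(149,268),(308,158)]]); print('hood front roof scene',np.round(q,4).tolist(), q.mean(0))
q=np.array([g(*p,.072) for p in [(550,104),(504,231)]]); print('hood front roof side',np.round(q,4).tolist(), q.mean(0))
```

```text
scene tray [[0.4466, -0.0529], [0.5648, -0.048], [0.5581, 0.1068], [0.4444, 0.1008]] [0.5035 0.0267 0.036 ]
side tray [[0.5622, -0.0619], [0.4508, -0.0717], [0.4453, 0.0922], [0.5592, 0.0996]] [0.5044 0.0145 0.036 ]
scene tray [[0.4533, -0.0564], [0.5699, -0.0515], [0.5633, 0.1012], [0.4512, 0.0953]] [0.5094 0.0221 0.046 ]
side tray [[0.56, -0.0485], [0.4508, -0.0581], [0.4454, 0.1027], [0.5571, 0.1099]] [0.5033 0.0265 0.046 ]
hood front roof scene [[0.6426, -0.0761, 0.072], [0.6359, 0.1161, 0.072]] [0.63924558 0.02001378 0.072     ]
hood front roof side [[0.6339, -0.0725, 0.072], [0.628, 0.1176, 0.072]] [0.63094056 0.02256472 0.072     ]
```

{"name": "drive_tool", "arguments": {
  "deltas": "0 2 0 -1 0;0 6 -1 -3 0;0 12 -2 -5 0;0 20 -3 -7 0;0 29 -3 -8 0;0 38 -3 -8 0;0 47 -3 -8 0;0 56 -3 -8 0;0 65 -3 -8 0;0 72 -3 -8 0;0 77 -3 -8 0;0 79 -3 -8 0"
}}

```text
time_s: 26.8
position: [0.482, 0.0157, 0.0366]
tcp_rot: [[-0.029, 1.0, 0.001], [1.0, 0.029, -0.0], [-0.0, 0.001, -1.0]]
force: [-0.1, 0.1, -2.9]
opening: 0.116
grasp_force: 30.0
```

{"name": "drive_tool", "arguments": {
  "deltas": "0 2 0 0 0;0 7 0 0 0;0 14 0 0 0;0 22 1 0 0;0 30 1 0 0;0 38 1 0 0;0 46 1 0 0;0 54 2 0 0;0 61 2 0 0;0 66 2 0 0;0 69 2 0 0;0 70 2 0 0"
}}

```text
time_s: 28.0
position: [0.5515, 0.0177, 0.0365]
tcp_rot: [[-0.029, 1.0, -0.0], [1.0, 0.029, 0.0], [0.0, -0.0, -1.0]]
force: [-0.5, 0.3, -2.8]
opening: 0.111
grasp_force: 30.0
```

{"name": "drive_tool", "arguments": {
  "deltas": "0 0 0 -1 0;0 0 0 -2 0;0 0 0 -3 0;0 0 0 -4 0;0 0 0 -5 0;0 0 0 -6 0;0 0 0 -7 0;0 0 0 -8 0;0 0 0 -9 0;0 0 0 -10 0;0 0 0 -11 0;0 0 0 -11 0"
}}

```text
time_s: 29.2
position: [0.5513, 0.0177, 0.0261]
tcp_rot: [[-0.029, 1.0, 0.0], [1.0, 0.029, -0.0], [-0.0, 0.0, -1.0]]
force: [-0.9, -0.8, 2.3]
opening: 0.11
grasp_force: 30.0
```

Run:
```python
from h import *
s=bot.read_state();print(s['time_s'],s['position'],s['opening'],s['grasp_force'],s['force'],s['moment']); a=snap('scene','s10'); c=snap('side','d10')
```

```text
29.2 [0.55132316 0.01773001 0.02614   ] 0.11016133032570803 29.985134401358664 [-0.90326253 -0.8189734   2.27804155] [-0.19120864  0.27246419 -0.04230889]
```

{"name": "drive_tool", "arguments": {
  "deltas": "0 2 0 0 0;0 5 0 0 0;0 8 0 0 0;0 11 0 0 0;0 14 0 0 0;0 17 0 0 0;0 20 0 0 0;0 23 0 0 0;0 26 0 0 0;0 28 0 0 0;0 30 0 0 0;0 31 0 0 0"
}}

```text
time_s: 30.5
position: [0.5803, 0.0179, 0.0262]
tcp_rot: [[-0.029, 1.0, -0.004], [1.0, 0.029, 0.0], [0.0, -0.004, -1.0]]
force: [-7.2, 0.4, 9.0]
opening: 0.117
grasp_force: 30.0
```

{"name": "drive_tool", "arguments": {
  "deltas": "0 1 0 0 0;0 2 0 0 0;0 3 0 0 0;0 4 0 0 0;0 5 0 0 0;0 6 0 0 0;0 6 0 0 0"
}}

```text
time_s: 31.2
position: [0.5842, 0.018, 0.0261]
tcp_rot: [[-0.03, 1.0, -0.008], [1.0, 0.03, 0.0], [0.001, -0.008, -1.0]]
force: [-10.7, -1.2, 10.6]
opening: 0.112
grasp_force: 30.1
```

{"name": "drive_tool", "arguments": {
  "deltas": "0 0 0 1 0;0 0 0 1 0;0 1 0 1 0;0 2 0 1 0;0 3 0 1 0;0 4 0 1 0;0 4 0 1 0"
}}

```text
time_s: 31.9
position: [0.5845, 0.0191, 0.0261]
tcp_rot: [[-0.029, 0.999, -0.016], [1.0, 0.029, 0.002], [0.003, -0.016, -1.0]]
force: [-15.1, 1.3, 10.4]
opening: 0.114
grasp_force: 30.2
```

Run:
```python
from h import *
a=snap('scene','s11'); c=snap('side','d11')
cv2.imwrite('pics/c7.png',np.hstack([cv2.resize(a[200:380,260:480],(400,328)),cv2.resize(c[180:340,180:390],(400,328))])[:,:,::-1])
```

```text
(no output)
```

View pics/c7.png

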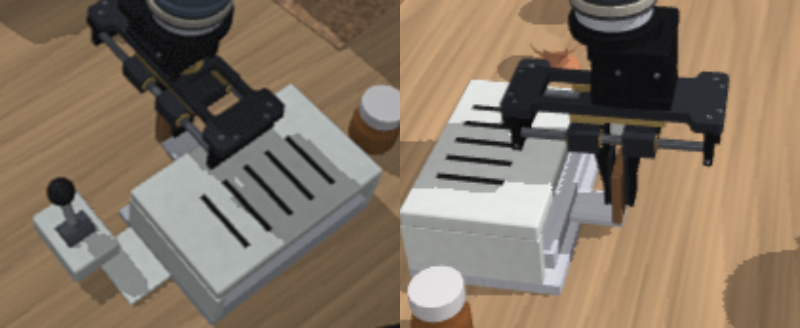

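The tray is against the stop: the force rose without further travel. I'll relax, release and lift away.

{"name": "drive_tool", "arguments": {
  "deltas": "0 -3 0 -1 0;0 -6 0 -1 0;0 -7 0 -1 0;0 -7 0 -1 0;20 -7 0 -1 0;30 -7 0 -1 0;30 -7 0 -1 0;30 -7 0 -1 0;30 -7 0 -1 0;30 -7 0 20 0;30 -7 0 60 0;30 -7 0 90 0"
}}

```text
time_s: 33.2
position: [0.5856, 0.0176, 0.1178]
tcp_rot: [[-0.029, 1.0, 0.0], [1.0, 0.029, -0.0], [-0.0, 0.0, -1.0]]
force: [0.6, -0.8, -0.9]
opening: 0.345
grasp_force: 0.0
```

Run:
```python
from h import *
s=bot.read_state();print(s['time_s'],s['position'],s['opening'],s['force'])
```

```text
33.2 [0.58559133 0.01757492 0.11775666] 0.3452359335887902 [ 0.62983142 -0.77946254 -0.91778628]
```

{"name": "drive_tool", "arguments": {
  "deltas": "0 -30 0 0 0;0 -30 -50 0 0;0 -30 -100 0 0;0 -30 -142 0 0;0 -30 -142 0 0;0 -30 -142 0 0;0 -30 -142 0 0;0 -30 -142 0 0;0 -30 -142 -40 0;0 -30 -142 -60 0;0 -30 -142 -60 0;0 -30 -142 -60 0"
}}

```text
time_s: 34.4
position: [0.5554, -0.1233, 0.0566]
tcp_rot: [[-0.031, 1.0, -0.001], [1.0, 0.031, 0.0], [0.0, -0.001, -1.0]]
force: [0.3, -1.3, 0.4]
opening: 0.009
grasp_force: 0.0
```

{"name": "drive_tool", "arguments": {
  "deltas": "0 6 0 0 0;0 12 0 0 0;0 18 0 0 0;0 24 0 0 0;0 30 0 0 0;0 36 0 0 0;0 42 0 0 0;0 48 0 0 0;0 54 0 0 0;0 60 0 0 0;0 65 0 0 0;0 68 0 0 0"
}}

```text
time_s: 35.6
position: [0.6235, -0.1242, 0.0561]
tcp_rot: [[-0.029, 1.0, -0.001], [1.0, 0.029, 0.0], [0.0, -0.001, -1.0]]
force: [-2.6, 0.0, -0.4]
opening: 0.01
grasp_force: 2.1
```

Run:
```python
from h import *
s=bot.read_state();print(s['time_s'],s['position'],s['opening'],s['force'])
a=snap('scene','s12'); c=snap('side','d12')
cv2.imwrite('pics/c8.png',np.hstack([cv2.resize(a[200:380,260:480],(400,328)),cv2.resize(c[180:340,180:390],(400,328))])[:,:,::-1])
```

```text
35.6 [ 0.62347354 -0.12421146  0.05606385] 0.00978426650071165 [-2.61701957  0.01272232 -0.36924579]
```

View pics/c8.png

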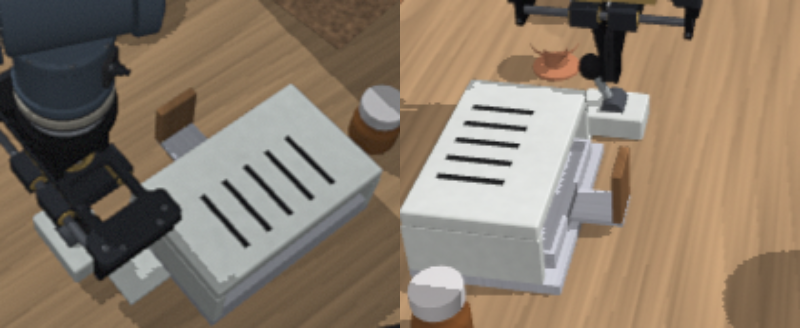

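Run:
```python
from h import *
f=lambda u,v,z:np.round(w('d12',180+(u-400)/1.905,180+v/2.05,z),4)
g=lambda u,v,z:np.round(w('s12',260+u/1.818,200+v/1.822,z),4)
print('knob',f(591,67,.066),'tabtop',f(616,153,.066),f(629,148,.066),f(616,196,.066),f(632,150,.066))
print('tabtop scene',g(157,126,.066),g(194,91,.066), 'roof',g(131,195,.072),g(291,86,.072))
print('base front side',f(604,145,.010),f(563,291,.010))
```

```text
knob [ 0.6429 -0.1232  0.066 ] tabtop [0.5891 0.0074 0.066 ] [ 0.5787 -0.0017  0.066 ] [0.5775 0.0635 0.066 ] [0.5755 0.0007 0.066 ]
tabtop scene [ 0.5958 -0.0115  0.066 ] [0.5849 0.0411 0.066 ] roof [ 0.6422 -0.0757  0.072 ] [0.6371 0.1166 0.072 ]
base front side [ 0.62   -0.0748  0.01  ] [0.6129 0.1213 0.01  ]
```

{"name": "drive_tool", "arguments": {
  "deltas": "0 2 0 0 0;0 4 0 0 0;0 4 0 0 0;0 -10 0 0 0;0 -20 0 0 0;0 -20 0 40 0;0 -20 0 70 0;0 -20 0 70 0;0 20 0 70 0;0 60 0 70 0;0 72 0 70 0;0 72 0 70 0"
}}

```text
time_s: 36.9
position: [0.6972, -0.1243, 0.1258]
tcp_rot: [[-0.03, 1.0, 0.002], [1.0, 0.03, -0.0], [-0.0, 0.002, -1.0]]
force: [-0.1, 0.2, -0.9]
opening: 0.01
grasp_force: 0.0
```

{"name": "drive_tool", "arguments": {
  "deltas": "0 0 0 0 0;0 0 0 -30 0;0 0 0 -60 0;0 0 0 -70 0;0 0 0 -70 0;0 0 0 -70 0;0 0 0 -70 0;0 0 0 -70 0;0 0 0 -70 0;0 0 0 -70 0;0 0 0 -70 0;0 0 0 -70 0"
}}

```text
time_s: 38.1
position: [0.6953, -0.1243, 0.0566]
tcp_rot: [[-0.029, 1.0, 0.0], [1.0, 0.029, -0.0], [-0.0, 0.0, -1.0]]
force: [0.4, -0.1, 0.4]
opening: 0.006
grasp_force: 0.0
```

{"name": "drive_tool", "arguments": {
  "deltas": "0 0 0 0 0;0 0 0 0 0;0 0 0 0 0;0 0 0 0 0;0 0 0 0 0;0 0 0 0 0;0 0 0 0 0;0 0 0 0 0;0 0 0 0 0;0 0 0 0 0;0 0 0 0 0;0 0 0 0 0"
}}

```text
time_s: 39.3
position: [0.6953, -0.1243, 0.0566]
tcp_rot: [[-0.029, 1.0, -0.0], [1.0, 0.029, 0.0], [0.0, -0.0, -1.0]]
force: [1.3, -0.3, 0.1]
opening: 0.006
grasp_force: 0.0
```

{"name": "drive_tool", "arguments": {
  "deltas": "0 0 0 0 0;0 0 0 0 0;0 0 0 0 0;0 0 0 0 0;0 0 0 0 0;0 0 0 0 0;0 0 0 0 0;0 0 0 0 0;0 0 0 0 0;0 0 0 0 0;0 0 0 0 0;0 0 0 0 0"
}}

```text
time_s: 40.5
position: [0.6953, -0.1243, 0.0565]
tcp_rot: [[-0.029, 1.0, -0.0], [1.0, 0.029, 0.0], [0.0, -0.0, -1.0]]
force: [0.4, 0.8, -0.2]
opening: 0.005
grasp_force: 0.0
```

{"name": "drive_tool", "arguments": {
  "deltas": "0 0 0 0 0;0 0 0 0 0;0 0 0 0 0;0 0 0 0 0;0 0 0 0 0;0 0 0 0 0;0 0 0 0 0;0 0 0 0 0;0 0 0 0 0;0 0 0 0 0;0 0 0 0 0;0 0 0 0 0"
}}

```text
time_s: 41.7
position: [0.6953, -0.1243, 0.0565]
tcp_rot: [[-0.029, 1.0, -0.0], [1.0, 0.029, 0.0], [0.0, -0.0, -1.0]]
force: [-0.2, 0.2, -0.5]
opening: 0.005
grasp_force: 0.0
```

Run:
```python
from h import *
s=bot.read_state();print(s['time_s'],s['position'],s['opening'],s['force'])
c=snap('side','d13');a=snap('scene','s13')
# dark knob blob near the lever
for f in('d13','d12'):
    im=np.load(f'pics/{f}.npz')['im']; print(f,[ (v,''.join('#' if p<45 else '.' for p in im[v,260:320].max(1))) for v in range(203,234,3)])
```

```text
41.7 [ 0.69530989 -0.12427251  0.05653684] 0.004575223138884227 [-0.17468121  0.1674607  -0.50537486]
d13 [(203, '#...........................................................'), (206, '#..................##.......................................'), (209, '#..............#######.##...................................'), (212, '#..............###########..................................'), (215, '................#########...................................'), (218, '....................##......................................'), (221, '............................................................'), (224, '............................................................'), (227, '............................................................'), (230, '............................................................'), (233, '............................................................')]
d12 [(203, '........................#############.......................'), (206, '...................##....###########........................'), (209, '...............#####################........................'), (212, '...............#####################........................'), (215, '................####################........................'), (218, '...................###....#########.........................'), (221, '............................................................'), (224, '............................................................'), (227, '............................................................'), (230, '............................................................'), (233, '............................................................')]
```

{"name": "drive_tool", "arguments": {
  "deltas": "0 0 0 0 0;0 0 0 0 0;0 -6 0 0 0;0 -14 0 0 0;0 -22 0 0 0;0 -30 0 0 0;0 -38 0 0 0;0 -46 0 0 0;0 -54 0 0 0;0 -60 0 0 0;0 -65 0 0 0;0 -67 0 0 0"
}}

```text
time_s: 43.0
position: [0.627, -0.1241, 0.0561]
tcp_rot: [[-0.029, 1.0, -0.002], [1.0, 0.029, 0.001], [0.001, -0.002, -1.0]]
force: [1.2, -0.9, 1.3]
opening: 0.003
grasp_force: 0.6
```

{"name": "drive_tool", "arguments": {
  "deltas": "0 -1 0 0 0;0 -2 0 0 0;0 -3 0 0 0;0 -4 0 0 0;0 -4 0 0 0"
}}

```text
time_s: 43.5
position: [0.6241, -0.1241, 0.0563]
tcp_rot: [[-0.029, 1.0, -0.001], [1.0, 0.029, 0.0], [0.0, -0.001, -1.0]]
force: [0.8, -0.3, -0.8]
opening: 0.005
grasp_force: 0.4
```

Run:
```python
from h import *
c=snap('side','d14')
for f in('side0','d14'):
    im=np.load(f'pics/{f}.npz')['im']; print(f); [print(v,''.join('#' if p<45 else '.' for p in im[v,270:340].max(1))) for v in range(203,226,3)]
```

```text
side0
203 ......................................................................
206 ......................................................................
209 ...........................#########..................................
212 ..........................###########.................................
215 ..........................###########.................................
218 ............................#######...................................
221 ......................................................................
224 ......................................................................
d14
203 ..............############............................................
206 ...............##########.............................................
209 ...............###########.#########..................................
212 ................#####################.................................
215 ................#####################.................................
218 ................########....#######...................................
221 ......................................................................
224 ......................................................................
```

The lever is back at its exact off position. I'll return to the tab.

{"name": "drive_tool", "arguments": {
  "deltas": "0 12 0 0 0;0 12 0 40 0;0 12 0 70 0;30 12 30 70 0;30 -10 80 70 0;30 -39 130 70 0;30 -39 142 70 0;30 -39 142 70 0;30 -39 142 70 0;30 -39 142 70 0;30 -39 142 70 0;30 -39 142 70 0"
}}

```text
time_s: 44.75
position: [0.5858, 0.0165, 0.1264]
tcp_rot: [[-0.027, 1.0, 0.0], [1.0, 0.027, -0.0], [-0.0, 0.0, -1.0]]
force: [1.3, -0.1, 0.7]
opening: 0.343
grasp_force: 0.0
```

Run:
```python
from h import *
s=bot.read_state();print(s['time_s'],s['position'],s['opening'])
b=snap('wrist','w14');a=snap('scene','s14'); c=snap('side','d15')
cv2.imwrite('pics/c9.png',np.hstack([cv2.resize(b,(400,300)),cv2.resize(c[180:340,180:390],(400,300))])[:,:,::-1])
```

```text
44.75 [0.58579456 0.01651986 0.12643582] 0.3434091533028991
```

View pics/c9.png

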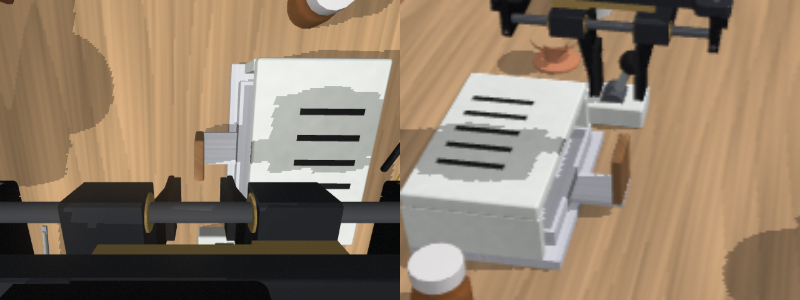

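The tray is still home and the tab's top shows at (196–204, 132–180) in the left half. I'll check that against where the tool now stands.

Run:
```python
from h import *
for p in [(196,132),(204,132),(196,180),(204,180)]: print(np.round(w('w14',p[0]*1.6,p[1]*1.6,.066),4))
```

```text
[0.5799 0.0476 0.066 ]
[0.5878 0.0478 0.066 ]
[ 0.581  -0.0033  0.066 ]
[ 0.5894 -0.0031  0.066 ]
```

{"name": "drive_tool", "arguments": {
  "deltas": "30 0 1 -50 0;30 0 1 -80 0;30 0 1 -101 0;30 0 1 -101 0;30 0 1 -101 0;0 0 1 -101 0;0 0 1 -101 0;0 0 1 -101 0;0 0 1 -101 0;0 0 1 -101 0;0 0 1 -101 0;0 0 1 -101 0"
}}

```text
time_s: 46.1
position: [0.5846, 0.0187, 0.0265]
tcp_rot: [[-0.029, 1.0, -0.001], [1.0, 0.029, 0.0], [0.0, -0.001, -1.0]]
force: [-3.7, -0.3, 6.5]
opening: 0.112
grasp_force: 30.0
```

{"name": "drive_tool", "arguments": {
  "deltas": "0 -1 0 1 0;0 -2 0 2 0;0 -4 0 4 0;0 -6 0 6 0;0 -9 0 8 0;0 -12 0 10 0;0 -16 0 11 0;0 -20 0 11 0;0 -26 0 11 0;0 -33 0 11 0;0 -41 -1 11 0;0 -49 -1 11 0"
}}

```text
time_s: 47.3
position: [0.5354, 0.0177, 0.0365]
tcp_rot: [[-0.029, 1.0, -0.0], [1.0, 0.029, 0.0], [0.0, -0.0, -1.0]]
force: [1.3, -0.4, -3.3]
opening: 0.11
grasp_force: 30.0
```

{"name": "drive_tool", "arguments": {
  "deltas": "0 -9 0 0 0;0 -19 0 0 0;0 -29 0 0 0;0 -40 0 0 0;0 -51 0 0 0;0 -62 0 1 0;0 -73 1 3 0;0 -83 3 5 0;0 -92 6 7 0;0 -99 11 9 0;0 -104 18 10 0;0 -106 27 10 0"
}}

```text
time_s: 48.5
position: [0.4299, 0.0453, 0.0468]
tcp_rot: [[-0.029, 1.0, 0.0], [1.0, 0.029, 0.0], [0.0, 0.0, -1.0]]
force: [0.3, -1.1, -2.5]
opening: 0.112
grasp_force: 30.0
```

{"name": "drive_tool", "arguments": {
  "deltas": "0 0 11 0 0;0 0 22 0 0;0 0 34 0 0.01;0 0 46 0 0.02;0 0 58 0 0.03;0 0 70 0 0.04;0 0 82 0 0.05;0 0 94 0 0.06;0 0 106 0 0.07;0 0 118 0 0.08;0 0 130 0 0.09;0 0 142 0 0.09"
}}

```text
time_s: 49.7
position: [0.4303, 0.1877, 0.0465]
tcp_rot: [[-0.119, 0.993, -0.0], [0.993, 0.119, -0.0], [-0.0, -0.0, -1.0]]
force: [0.2, 0.2, -2.6]
opening: 0.11
grasp_force: 30.0
```

{"name": "drive_tool", "arguments": {
  "deltas": "0 0 12 0 0;0 -1 24 0 0;0 -3 36 0 0;0 -5 48 0 0;0 -8 60 0 0;0 -11 72 0 0;0 -14 83 0 0;0 -17 93 0 0;0 -19 102 0 0;0 -20 110 0 0;0 -20 117 0 0;0 -20 122 0 0"
}}

```text
time_s: 50.9
position: [0.4105, 0.3093, 0.0465]
tcp_rot: [[-0.119, 0.993, 0.0], [0.993, 0.119, 0.0], [0.0, 0.0, -1.0]]
force: [0.2, 0.6, -2.6]
opening: 0.112
grasp_force: 30.0
```

Run:
```python
from h import *
s=bot.read_state();print(s['time_s'],s['position'],s['opening'],s['force'],s['moment'])
print('mat corner w1',w('w1',374,190,.004))
a=snap('scene','s16');c=snap('side','d16')
hsv=cv2.cvtColor(a,cv2.COLOR_RGB2HSV)
m=((hsv[:,:,1]<45)&(hsv[:,:,2]>60)).astype(np.uint8); m[:, :330]=0; m=cv2.morphologyEx(m,cv2.MORPH_OPEN,np.ones((3,3)))
n,l,st,ce=cv2.connectedComponentsWithStats(m)
for i in range(1,n):
    if st[i,4]>500:
        r=cv2.minAreaRect(np.argwhere(l==i)[:,::-1].astype(np.float32)); print(st[i],np.round(ce[i]),np.round(w('s16',*ce[i],.04),4))
```

```text
50.9 [0.41051301 0.30934704 0.04654821] 0.11154511264057386 [ 0.17209558  0.64862539 -2.64643527] [-0.03776846  0.31467771  0.0648695 ]
mat corner w1 [0.44444191 0.21232805 0.004     ]
[ 459   18   54   40 1407] [487.  37.] [0.2273 0.7271 0.04  ]
[574  19  66  21 543] [611.  27.] [0.3863 1.0275 0.04  ]
[ 524   37  110   66 3709] [574.  68.] [0.4436 0.8025 0.04  ]
[ 405  134   95   73 3667] [449. 167.] [0.5101 0.3191 0.04  ]
[ 491  222   42   34 1132] [511. 239.] [0.7061 0.2841 0.04  ]
[  330   247   140   131 10260] [395. 312.] [0.6964 0.0132 0.04  ]
[458 247  26  24 519] [470. 259.] [0.6937 0.1918 0.04  ]
```

{"name": "drive_tool", "arguments": {
  "deltas": "0 0 0 -2 0;0 0 0 -5 0;0 0 0 -8 0;0 0 0 -11 0;0 0 0 -14 0;0 0 0 -17 0;0 0 0 -20 0;0 0 0 -22 0;0 0 0 -24 0;0 0 0 -26 0;0 0 0 -27 0;0 0 0 -27 0"
}}

```text
time_s: 52.2
position: [0.4103, 0.3087, 0.0205]
tcp_rot: [[-0.119, 0.993, 0.001], [0.993, 0.119, 0.0], [0.0, 0.001, -1.0]]
force: [-1.3, -1.2, 5.9]
opening: 0.107
grasp_force: 30.0
```

{"name": "drive_tool", "arguments": {
  "deltas": "0 0 0 0 0;5 0 0 0 0;12 0 0 0 0;20 0 0 0 0;32 0 0 0 0;32 0 0 0 0;32 0 0 0 0;32 0 0 0 0;32 0 0 0 0;32 0 0 20 0;32 0 0 60 0;32 0 0 100 0"
}}

```text
time_s: 53.4
position: [0.4096, 0.3083, 0.1199]
tcp_rot: [[-0.119, 0.993, -0.003], [0.993, 0.119, -0.001], [-0.001, -0.003, -1.0]]
force: [0.2, 0.2, -0.3]
opening: 0.368
grasp_force: 0.0
```

{"name": "drive_tool", "arguments": {
  "deltas": "32 0 0 40 0;32 -30 0 60 0;32 -30 0 60 0;32 -30 0 60 0"
}}

```text
time_s: 53.8
position: [0.3801, 0.3088, 0.18]
tcp_rot: [[-0.12, 0.993, 0.001], [0.993, 0.12, 0.0], [0.0, 0.001, -1.0]]
force: [-0.0, -0.1, -0.1]
opening: 0.364
grasp_force: 0.0
```

Run:
```python
from h import *
s=bot.read_state();print(s['time_s'],s['position'],s['opening'],s['force'])
a=snap('scene','s17');b=snap('wrist','w17');c=snap('side','d17')
for f in ('s17','w17'):
    print(f); blobs(f,z=.02,lo=25)
# tray outline from the scene
hsv=cv2.cvtColor(a,cv2.COLOR_RGB2HSV)
m=((hsv[:,:,1]<50)&(hsv[:,:,2]>60)).astype(np.uint8); m=cv2.morphologyEx(m,cv2.MORPH_OPEN,np.ones((5,5)))
n,l,st,ce=cv2.connectedComponentsWithStats(m)
i=l[178,449] or l[175,455]; print(st[i],ce[i],i)
k=cv2.convexHull(np.argwhere(l==i)[:,::-1]); q=cv2.approxPolyDP(k,5,True)[:,0]
print([(p.tolist(),np.round(w('s17',*p,.02)[:2],4).tolist()) for p in q])
```

```text
53.8 [0.38005166 0.30877563 0.17996411] 0.36397289949102923 [-0.03947789 -0.09199834 -0.13172433]
s17
w17
[427. 167.] 1537 [0.4646 0.3699] [(np.float64(51.4), 7), (np.float64(97.3), -77)]
[471. 250.] 4124 [0.5192 0.3014] [(np.float64(88.8), 7), (np.float64(134.5), -75)]
[469. 151.] 64 [0.4974 0.3875] [(np.float64(12.6), 96), (np.float64(3.9), 0)]
[478. 150.] 88 [0.5049 0.3894] [(np.float64(10.4), 97), (np.float64(6.4), 1)]
[491. 152.] 44 [0.516  0.3887] [(np.float64(12.4), 97), (np.float64(2.8), 1)]
[480. 175.] 527 [0.511  0.3691] [(np.float64(21.5), 75), (np.float64(21.6), -18)]
[464. 198.] 82 [0.5022 0.3476] [(np.float64(17.7), 96), (np.float64(3.5), 0)]
[474. 200.] 157 [0.5109 0.3475] [(np.float64(15.2), 97), (np.float64(9.0), 1)]
[485. 200.] 51 [0.5204 0.3482] [(np.float64(2.6), 7), (np.float64(17.8), -76)]
[385. 218.] 174 [0.4358 0.3221] [(np.float64(31.2), 7), (np.float64(5.5), -80)]
[472. 228.] 471 [0.5155 0.3217] [(np.float64(24.7), 97), (np.float64(16.2), 1)]
[410. 232.] 50 [0.4604 0.3119] [(np.float64(3.6), 7), (np.float64(23.4), -79)]
[383. 225.] 141 [0.435  0.3157] [(np.float64(31.4), 7), (np.float64(2.8), -80)]
[384. 234.] 319 [0.4375 0.3069] [(np.float64(30.6), 7), (np.float64(9.3), -80)]
[384. 244.] 150 [0.4389 0.298 ] [(np.float64(30.0), 7), (np.float64(4.7), -80)]
[525. 275.] 214 [0.5747 0.2838] [(np.float64(48.6), 97), (np.float64(4.2), -3)]
[403. 283.] 152 [0.4627 0.2621] [(np.float64(40.1), 97), (np.float64(6.6), 3)]
[506. 282.] 245 [0.5586 0.2752] [(np.float64(19.2), 91), (np.float64(12.9), -8)]
[ 403  143   92   71 3528] [446.03939909 175.74092971] 7
[([494, 169], [0.5558, 0.4087]), ([448, 213], [0.5857, 0.2475]), ([403, 183], [0.4748, 0.2283]), ([410, 154], [0.4201, 0.2958]), ([450, 143], [0.4455, 0.3893])]
```

I have used my picture allowance, so I'll confirm the bar numerically by its brass colour in the scene and wrist images.

Run:
```python
from h import *
for f,y0,y1,x0,x1,lo in (('s17',140,216,400,500,20),('w17',140,300,400,560,60)):
    im=np.load(f'pics/{f}.npz')['im']; h=cv2.cvtColor(im,cv2.COLOR_RGB2HSV)
    m=np.zeros(h.shape[:2],np.uint8); m[y0:y1,x0:x1]=(h[y0:y1,x0:x1,1]>80)
    m=cv2.morphologyEx(m,cv2.MORPH_CLOSE,np.ones((3,3)))
    n,l,s,c=cv2.connectedComponentsWithStats(m)
    print(f,[(s[i].tolist(),np.round(w(f,s[i][0]+s[i][2]/2,s[i][1]+s[i][3]/2,.013)[:2],3).tolist()) for i in range(1,n) if s[i,4]>lo])
```

```text
s17 [([400, 140, 100, 76, 3576], [0.517, 0.322]), ([459, 162, 14, 10, 59], [0.514, 0.372]), ([443, 174, 17, 10, 69], [0.521, 0.322]), ([439, 197, 18, 9, 46], [0.561, 0.274])]
w17 [([400, 140, 6, 65, 231], [0.446, 0.363]), ([524, 140, 36, 160, 3619], [0.58, 0.336]), ([460, 158, 36, 34, 370], [0.512, 0.369]), ([455, 210, 32, 35, 454], [0.517, 0.321]), ([488, 266, 31, 27, 364], [0.56, 0.275])]
```

The bar was nudged toward the front wall. I'll shift the arm for a clearer view and confirm it lies flat.

{"name": "drive_tool", "arguments": {
  "deltas": "32 60 -50 30 0;32 120 -110 50 0;32 120 -110 50 0;32 120 -110 50 0;32 120 -110 50 0;32 120 -110 50 0;32 120 -110 50 0"
}}

```text
time_s: 54.65
position: [0.4988, 0.1991, 0.2283]
tcp_rot: [[-0.119, 0.993, -0.003], [0.993, 0.119, -0.0], [0.0, -0.003, -1.0]]
force: [-0.1, -0.6, -0.1]
opening: 0.365
grasp_force: 0.0
```

Run:
```python
from h import *
print(bot.read_state()['position'])
snap('wrist','w18');f='w18'
im=np.load(f'pics/{f}.npz')['im']; h=cv2.cvtColor(im,cv2.COLOR_RGB2HSV)
c0=px(f,(.514,.3217,.016)); R=np.array([[.993,-.119],[.119,.993]])
pts=np.array([px(f,(*(np.array([.514,.3217])+R@np.array(p)),.016)) for p in [(-.058,-.078),(.058,-.078),(.058,.078),(-.058,.078)]]).astype(int); print(pts.tolist())
reg=np.zeros(h.shape[:2],np.uint8); cv2.fillPoly(reg,[pts],1)
m=((h[:,:,1]>80)&(reg>0)).astype(np.uint8); m=cv2.morphologyEx(m,cv2.MORPH_CLOSE,np.ones((3,3)))
n,l,s,c=cv2.connectedComponentsWithStats(m)
for i in range(1,n):
    if s[i,4]>40:
        r=cv2.minAreaRect(np.argwhere(l==i)[:,::-1].astype(np.float32)); q=[w(f,*p,.016) for p in cv2.boxPoints(r)]; ce=np.mean(q,0)[:2]
        print(s[i].tolist(),'tray frame',np.round(R.T@(ce-[.514,.3217]),4),[(round(np.linalg.norm(d)*1e3,1),round(np.degrees(np.arctan2(d[1],d[0])))) for d in (q[1]-q[0],q[2]-q[1])])
```

```text
[0.49883372 0.19914682 0.2282545 ]
[[294, 172], [409, 172], [421, -5], [290, -5]]
[343, 15, 31, 36, 299] tray frame [0.0026 0.0477] [(np.float64(27.0), 7), (np.float64(28.5), -81)]
[344, 72, 24, 35, 257] tray frame [ 0.0016 -0.0001] [(np.float64(21.5), 7), (np.float64(29.9), -81)]
[379, 133, 24, 39, 304] tray frame [ 0.0377 -0.0578] [(np.float64(36.7), 91), (np.float64(19.4), -1)]
```

All the blanks are inside and flat: the bar's footprint of 36.7 × 19.4 mm matches its size lying flat. I'll hand in.

```bash
python3 -c "
from rig import bot
print(bot.hand_in())"
```

```text
the job is handed in; nothing more can be done
None
```

The job is handed in, with no verdict returned: the three blanks present (round, oblong, bar) lie flat in the tray on the mat's middle, after over 5 s under the lamp, which is off again; the bar slid towards the tray's front wall on the way.

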